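# Lock the flask stop on the labelling jig

## Task

Two labelling jigs stand on the perfume counter, one holding the square stoppered flask, the other a round jar. On the flask's jig, slide the stop up along its rail until its plate rests against the flask or all but touches it, with the clamp knob still loose, and then turn that knob a quarter turn clockwise to lock the stop there. Leave the flask standing upright on the jig.

Things in the scene. Friction and masses are not known exactly. Their poses are not given: they have to be found in the camera images.
- flask_knob_grip (a point): Grip point of the black knob on the stop of the flask's jig (the jar's jig has an identical one): a 44 mm disc with an upright bar 48 long, 14 thick, 32 mm tall. On the turning axis, 8 mm below the bar's top, 23 mm above the disc, 87 mm above the table. x along the bar, y across it (pinch the 14 mm from above), z up. Held by the bar, knob and stop slide together along the rail (3 N when loose).
- flask_knob (a joint): Angle of that knob, rad: 0 loose (bar across the rail), 1.57 locked (bar along the rail, end of travel); grows clockwise seen from above; starts between 0 and 0.25. It needs 0.12 to 0.22 N m and stays where it is left. From about 0.9 rad on it presses a brake shoe on the rail and holds the stop.
- flask_stop_face (a point): Centre of the front face of the upright aluminium stop plate (56 wide, 44 mm tall) of the flask's jig, 60 mm ahead of the knob's axis, 39 mm above the table. x points along the rail towards the flask (level), z up. The stop is a dark block on an aluminium bar, on a plywood base 310 x 100 x 12 mm; travel 130 mm. A dark fixed end block stands beyond the flask.
- flask_center (a point): Centre of the square amber flask with clear round stopper, 50 x 50 mm, 105 mm tall, standing loose on the plywood (12 mm above the table) in line with the rail, 50 to 125 mm ahead of the stop plate at the start, a flat side towards it within 5 degrees. The point is on its upright axis, 50 mm above its underside; z up.
Mind the look-alikes: they are no part of the job. Leave any blue or green look-alike of the part that bears flask_center alone.

How it is judged:
By the outcome, as a careful person would: the job done as asked, in the order asked, and still so for the second after the job is handed in, with the robot touching nothing.
It also fails if it takes over 35 s, if anything falls off the work surface, if the arm or the gripper's body presses on something with over 40 N, if the wrist force passes 120 N, or if a joint passes its speed limit or range.

## Robot

A 6-joint arm with a two-finger parallel gripper is mounted at the origin on the work surface. World frame = base frame: x ahead of the robot, y to its left, z up, the work surface at z = 0. Lengths are in m, angles in rad, forces in N, time in s.
With the tool pointing down it reaches from about 0.3 to 0.85 m from the base axis. Payload 4.2 kg.
Tool frame: the origin (TCP) lies midway between the tips of the shut fingers; the grasp point (between the pads) lies 19 mm behind it; z points along the fingers, y is the line along which they close (so a half turn about z gives the same grasp; the last joint's range is limited). The gripper opens to 91 mm and grips with 3 to 60 N. Pads are 32 mm wide; open, the fingers measure 118 mm over their backs; the gripper's body (76 mm by 178 mm) begins 60 mm behind the grasp point.
Start: joints at [-1.353, 0.32, 1.565, -0, 1.257, -0.02], TCP at [0.135, -0.559, 0.214] pointing down, gripper open.
Joint ranges: [-3.11, 3.11], [-0.84, 2.01], [0.21, 2.61], [-1.34, 4.49], [0.05, 2.63], [-2.56, 2.56]. Speed limits (rad/s): [2.57, 2.57, 3.14, 3.14, 3.14, 3.14].

## Interface

Orientations are given as a rotation vector (axis times angle).
In Python, from station import env, kinematics, status, imaging, finish_job gives the robot as it stands. Calls block until the motion is done:
- env.goto(position, orientation): joint-space move of the TCP to a pose.
- env.line_to(position, orientation=None, max_speed=0.15, guard=None): straight line of the TCP; orientation=None keeps the orientation; max_speed is the mean speed in m/s. With guard (N) it stops when the force on the tool has changed by that much, and returns True; else False.
- env.move_j(angles): joint-space move.
- env.move_gripper(opening, force=None): finger opening in m; force is the grip in N (None keeps the last); returns when the fingers have stopped.
- env.dwell(seconds).
- kinematics.ik(position, orientation): joint angles nearest the present ones, or None.
- status.read_state(): the state.
- imaging.grab_frame(name): name is "side" or "top"; returns a dict with "img" (384x512x3 uint8, blue, green, red), "range_z" (384x512 float32, m along the optical axis (not along the pixel's ray), 0 where there is no reading), "intrinsics" (3x3 intrinsics, pixels), "rvec" (rotation vector, rad) and "tvec" (3), from world to camera coordinates, as OpenCV has them. Camera axes: x right, y down, z forward; pixel columns grow to the right and rows downward; lengths in m; the calibration is good to about 2 mm. A picture is of the moment at which its call begins.
A pose or a line that the arm cannot do raises env.Unreachable and nothing moves.
- finish_job(): hands the job in; it is judged then, once.
The state is a dict: "time_s": time; "qpos": joint angles; "qd": joint speeds; "joint_efforts": joint torques, N m; "ee_pos": TCP position; "ee_rot": TCP orientation; "ft_force": force on the tool from outside, world axes, zero at the start; "torque": the same for the moment, N m; "opening": finger opening in m; "gripper_force": force on a finger pad.
Only numpy, scipy, OpenCV 4.12 (cv2) and the standard library are available. Lean on these libraries where they do the work, as an engineer would, in place of code of your own. Each camera call takes 0.05 s, during which the arm holds its last target. There are 200 camera calls.

## Working session

There is one attempt and no reset: what is moved stays moved. The work goes in short steps, each a Python script; the robot and the scene stay as the last script left them, time stands still between calls to the robot, and variables do not carry over. Pictures are saved under pics/ and viewed, at most 10 in all, crops included, and the job is handed in when it is done.

```bash
mkdir -p pics; ls
cat > h.py <<'E'
import numpy as np, cv2
from station import env, kinematics, status, imaging, finish_job
def grab(n):
    f=imaging.grab_frame(n); R=cv2.Rodrigues(np.array(f["rvec"],float))[0]; t=np.array(f["tvec"],float).ravel()
    return f,R,t
def pts(f,R,t):
    "world points per pixel from depth"
    K=np.array(f["intrinsics"]); z=f["range_z"].astype(float); v,u=np.indices(z.shape)
    c=np.stack([(u-K[0,2])/K[0,0]*z,(v-K[1,2])/K[1,1]*z,z],-1)
    return (c-t)@R
def ray(f,R,t,uv,h):
    "pixels -> points on plane z=h"
    K=np.array(f["intrinsics"]); uv=np.atleast_2d(uv).astype(float)
    d=np.c_[uv,np.ones(len(uv))]@np.linalg.inv(K).T@R; o=-R.T@t
    return o+d*((h-o[2])/d[:,2])[:,None]
E
python3 - <<'E'
from h import *
for n in("side","top"):
    f,R,t=grab(n); cv2.imwrite(f"pics/{n}0.png",f["img"]); np.savez(f"{n}0.npz",**f); print(n,-R.T@t,R[2],f["intrinsics"][0])
s=status.read_state(); print(s["time_s"],s["ee_rot"],s["ft_force"])
E
```

```text
pics
side [0.2421817  0.51641459 0.51446669] [ 0.47607839 -0.69411463 -0.53995764] [373.38483149   0.         262.51755473]
top [ 0.57121693 -0.05529054  1.00270222] [ 0.07615923 -0.01852698 -0.99692353] [418.66603535   0.         258.29719141]
0.1 [-3.11783397e+00 -3.72492935e-01  2.43015542e-04] [1.01046962 0.36459612 0.340056  ]
```

View pics/top0.png

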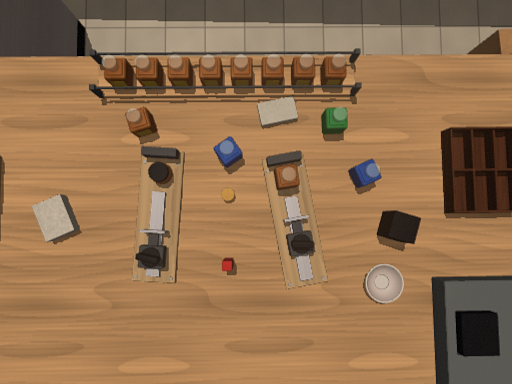

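View pics/side0.png

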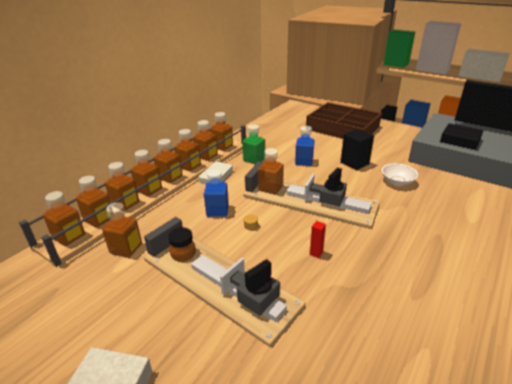

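The top view has two jigs. The left one (base ~(158,215)) holds a round dark jar at (159,172). The right one (base ~(295,220)) holds a square amber flask with a clear round stopper at (288,176), and its knob is at (301,243). Other amber flasks stand at (140,121) and in the rack, blue ones at (228,151) and (366,173), and a green one at (335,120). Only the flask at (288,176) stands on a jig, so the right jig is the one meant. I'll confirm this in a crop and measure it.

Run:
```python
from h import *
a=cv2.imread("pics/top0.png")[140:295,245:345]; b=cv2.imread("pics/side0.png")[140:230,235:390]
a=cv2.resize(a,None,fx=3.8,fy=3.8,interpolation=cv2.INTER_CUBIC);b=cv2.resize(b,None,fx=2.6,fy=2.6,interpolation=cv2.INTER_CUBIC)
c=np.zeros((max(a.shape[0],b.shape[0]),a.shape[1]+b.shape[1],3),np.uint8);c[:a.shape[0],:a.shape[1]]=a;c[:b.shape[0],a.shape[1]:]=b
cv2.imwrite("pics/crop1.png",c);print(c.shape)
f=dict(np.load("top0.npz"));R=cv2.Rodrigues(f["rvec"])[0];t=f["tvec"].ravel();P=pts(f,R,t)
for u,v in [(288,176),(301,243),(301,235),(292,206),(284,160),(304,268),(150,350),(159,172)]: print(u,v,P[v,u].round(4))
```

```text
(589, 783, 3)
288 176 [ 0.6615 -0.1354  0.1158]
301 243 [ 0.5181 -0.1631  0.0929]
301 235 [ 0.534  -0.1671  0.0617]
292 206 [ 0.6001 -0.1514  0.0284]
284 160 [ 0.704  -0.132   0.0587]
304 268 [ 0.4564 -0.1773  0.0227]
150 350 [0.2706 0.182  0.0003]
159 172 [0.6787 0.15   0.0637]
```

View pics/crop1.png

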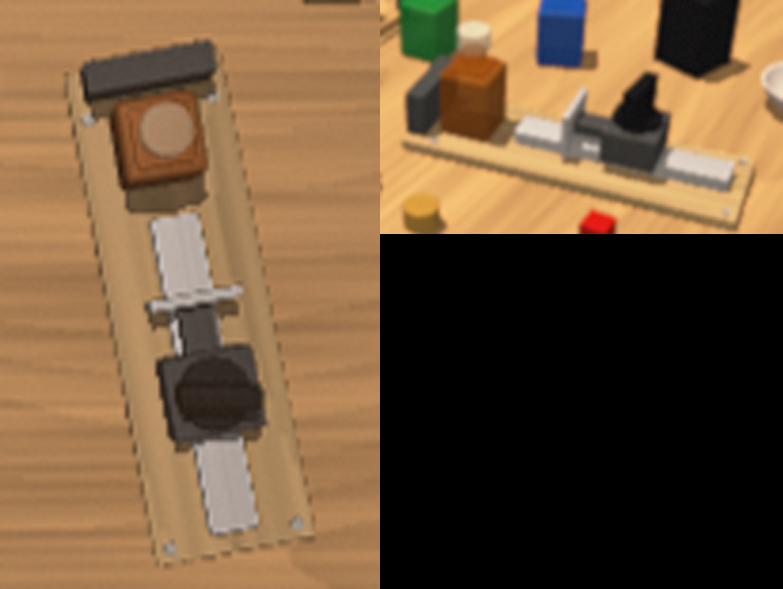

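The crop confirms it: the right jig holds the square amber flask with the clear stopper. Its stop plate is at about (292,217), and the knob bar at about (302,243) lies nearly across the rail. Next I measure it from both views.

```bash
cat > meas.py <<'E'
from h import *
def rect(p,name):
    (c,s,a)=cv2.minAreaRect((p[:,:2]*1000).astype(np.float32)); b=cv2.boxPoints((c,s,a))
    e=[b[1]-b[0],b[2]-b[1]]; L=max(e,key=np.linalg.norm); print(name,"c",np.round(c,1),"size",np.round(s,1),"long dir deg",round(np.degrees(np.arctan2(L[1],L[0])),1),"n",len(p),"z med/max",np.median(p[:,2]).round(4),p[:,2].max().round(4)); return np.array(c)/1000
def meas(frames):
    for n,(f,R,t) in frames.items():
        P=pts(f,R,t).reshape(-1,3); im=f["img"].reshape(-1,3).astype(int); ok=f["range_z"].ravel()>0
        hsv=cv2.cvtColor(f["img"],cv2.COLOR_BGR2HSV).reshape(-1,3).astype(int)
        box=ok&(abs(P[:,0]-.58)<.17)&(abs(P[:,1]+.15)<.08)
        x,y,z=P.T; dark=im.max(1)<75; light=(hsv[:,1]<50)&(im.max(1)>110); amber=(hsv[:,1]>130)&(im[:,2]>60)
        print("==",n)
        rect(P[box&(z>.006)&(z<.017)],"base")
        r=P[box&light&(z>.016)&(z<.034)]; rect(r,"rail")
        l=cv2.fitLine((r[:,:2]).astype(np.float32),cv2.DIST_HUBER,0,.001,.001).ravel(); print("rail line",l.round(4))
        k=box&dark&(x<.60)&(z>.084)&(z<.105)
        if k.sum()>5: rect(P[k],"bar")
        rect(P[box&dark&(x<.60)&(z>.058)&(z<.07)],"disc")
        s=box&light&(z>.04)&(z<.068)&(x<.66)
        if s.sum()>5: rect(P[s],"plate")
        a=box&amber&(z>.04)&(z<.125); rect(P[a],"flask"); rect(P[a&(z>.08)],"flasktop")
        print("flask z pct",np.percentile(P[a][:,2],[5,50,95]).round(4))
E
python3 - <<'E'
from meas import *
F={}
for n in("top","side"):
    f=dict(np.load(n+"0.npz")); F[n]=(f,cv2.Rodrigues(f["rvec"])[0],f["tvec"].ravel())
meas(F)
E
```

```text
== top
base c [ 570.2 -162.6] size [310.1 109.7] long dir deg 10.0 n 3239 z med/max 0.0113 0.0168
rail c [ 526.9 -165.1] size [194.1  29.3] long dir deg 10.0 n 584 z med/max 0.0254 0.0304
rail line [ 0.9841  0.1778  0.5242 -0.165 ]
bar c [ 515.9 -166.2] size [45.9 13.2] long dir deg 89.4 n 143 z med/max 0.0938 0.0981
disc c [ 517.5 -166.7] size [44.9 42.6] long dir deg 26.7 n 169 z med/max 0.0634 0.07
plate c [ 565.8 -160.3] size [35.7 51.1] long dir deg -60.4 n 73 z med/max 0.0601 0.0636
flask c [ 667.4 -136.7] size [49.9 49.2] long dir deg 8.6 n 357 z med/max 0.077 0.1151
flasktop c [ 666.3 -138.8] size [41.1 39. ] long dir deg 9.7 n 97 z med/max 0.0829 0.1151
flask z pct [0.0575 0.077  0.0977]
== side
base c [ 566.7 -155.3] size [309.7 105.1] long dir deg 9.8 n 1845 z med/max 0.0117 0.0169
rail c [ 523.2 -155.6] size [194.  41.] long dir deg 10.7 n 517 z med/max 0.0252 0.0336
rail line [ 0.979   0.2036  0.523  -0.1521]
bar c [ 511.6 -161.7] size [42.8  9.9] long dir deg 88.0 n 84 z med/max 0.0927 0.0965
disc c [ 509.9 -159. ] size [41.1 30.5] long dir deg 32.8 n 112 z med/max 0.0632 0.0699
plate c [ 568.2 -151.9] size [ 4.5 49.8] long dir deg -80.5 n 53 z med/max 0.0569 0.0616
flask c [ 604.7 -145.5] size [239.   51.8] long dir deg 14.9 n 618 z med/max 0.0714 0.1069
flasktop c [ 592.7 -148.5] size [182.5  43.5] long dir deg 11.7 n 172 z med/max 0.0856 0.1069
flask z pct [0.0428 0.0714 0.0953]
```

```bash
cat >> h.py <<'E'
from scipy.spatial.transform import Rotation as Ro
def down(yaw):
    "tool down, tool y (closing line) at world angle yaw deg"
    a=np.radians(yaw); y=np.array([np.cos(a),np.sin(a),0]); z=np.array([0,0,-1.]); return Ro.from_matrix(np.c_[np.cross(y,z),y,z]).as_rotvec()
U=np.array([np.cos(np.radians(10)),np.sin(np.radians(10)),0])
def say(m=""):
    s=status.read_state(); print(m,round(s["time_s"],2),"tcp",np.round(s["ee_pos"],4),"F",np.round(s["ft_force"],2),"T",np.round(s["torque"],3),"op",round(s["opening"],4),"g",round(float(np.max(s["gripper_force"])),1),"q6",round(s["qpos"][5],2)); return s
E
python3 - <<'E'
from h import *
for n in ("top","side"):
    f=dict(np.load(n+"0.npz"));R=cv2.Rodrigues(f["rvec"])[0];t=f["tvec"].ravel();P=pts(f,R,t).reshape(-1,3)
    d=P-[.5165,-.166,0]; s=d@U*1000; l=d@[-U[1],U[0],0]*1000; z=P[:,2]*1000; b=(f["range_z"].ravel()>0)
    for nm,m in (("plate top",(abs(l)<30)&(z>50)&(z<66)&(s>40)&(s<75)),("flask",(abs(l)<28)&(z>40)&(z<100)&(s>100)&(s<190)),("endblk",(abs(l)<45)&(z>35)&(z<70)&(s>183)&(s<225))):
        q=s[b&m]; print(n,nm,len(q),np.percentile(q,[0,5,25,50,75,95,100]).round(1),"l",l[b&m].min().round(1),l[b&m].max().round(1))
k=[.5165,-.166,.2]
for y0 in(-1,179):
  for p in(k,np.array([.5165,-.166,.07]),np.array([.5165,-.166,.07])+.07*U):
    for y in(y0,y0-79.4,y0-86): 
        q=kinematics.ik(p,down(y)); print(y,None if q is None else np.round(q,2))
E
```

```text
top plate top 72 [45.1 53.8 55.  56.6 58.2 59.3 59.6] l -28.6 26.8
top flask 388 [128.5 129.4 136.6 150.9 172.2 188.4 190. ] l -27.0 27.7
top endblk 336 [187.9 188.3 191.5 197.  202.5 206.9 208.2] l -40.6 38.7
side plate top 64 [51.  51.5 51.9 53.  55.3 57.  57.4] l -26.0 29.3
side flask 417 [125.9 126.7 129.1 143.2 161.4 186.6 189.7] l -17.7 28.0
side endblk 217 [185.5 186.2 187.6 194.2 199.9 204.6 207.6] l -38.0 42.7
-1 [-0.33  0.28  1.66 -0.    1.2  -0.31]
-80.4 [-0.33  0.28  1.66 -0.    1.2   1.07]
-87 [-0.33  0.28  1.66  0.    1.2   1.19]
-1 [-0.33  0.4   1.84 -0.    0.9  -0.31]
-80.4 [-0.33  0.4   1.84 -0.    0.9   1.07]
-87 [-0.33  0.4   1.84  0.    0.9   1.19]
-1 [-0.28  0.49  1.69 -0.    0.97 -0.26]
-80.4 [-0.28  0.49  1.69 -0.    0.97  1.13]
-87 [-0.28  0.49  1.69  0.    0.97  1.24]
179 None
99.6 [-0.33  0.28  1.66 -0.    1.2  -2.07]
93 [-0.33  0.28  1.66  0.    1.2  -1.96]
179 None
99.6 [-0.33  0.4   1.84 -0.    0.9  -2.07]
93 [-0.33  0.4   1.84  0.    0.9  -1.96]
179 None
99.6 [-0.28  0.49  1.69 -0.    0.97 -2.01]
93 [-0.28  0.49  1.69  0.    0.97 -1.9 ]
```

Run:
```python
from h import *
o=down(-1); k=np.array([.516,-.1662,0])
env.move_gripper(.045,force=15)
env.goto(k+[0,0,.16],o); say("above")
env.line_to(k+[0,0,.0695],guard=8,max_speed=.12); say("down")
env.move_gripper(.0,force=40); say("grip")
f,R,t=grab("side"); cv2.imwrite("pics/g1.png",cv2.resize(f["img"][120:250,220:400],None,fx=4,fy=4,interpolation=cv2.INTER_CUBIC))
```

```text
above 2.92 tcp [ 0.5159 -0.167   0.1601] F [0.55 0.96 0.01] T [-0.041 -0.107 -0.032] op 0.0453 g 0.0 q6 -0.32
down 3.83 tcp [ 0.5166 -0.1665  0.0701] F [-0.1  -0.47  0.32] T [-0.011 -0.067  0.015] op 0.0452 g 0.0 q6 -0.32
grip 4.41 tcp [ 0.5159 -0.1661  0.0697] F [-1.35 -0.61  2.49] T [ 0.025  0.177 -0.058] op 0.0137 g 40.0 q6 -0.32
```

View pics/g1.png

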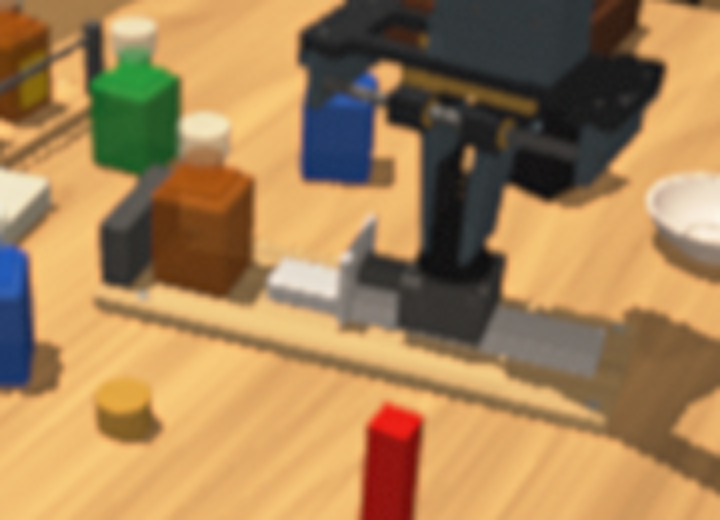

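The side view shows the fingers holding the bar at about crop (455,200). The plate is at crop (358,270) and the flask at crop (203,230), still well apart. Next I slide most of the way and re-measure the gap.

```bash
cat >> h.py <<'E'
def gap(k0):
    "side-view gap plate->flask in rail coords about k0 (mm)"
    f,R,t=grab("side");P=pts(f,R,t).reshape(-1,3); d=P-np.r_[k0[:2],0]; s=d@U*1000; l=d@[-U[1],U[0],0]*1000; z=P[:,2]*1000
    hsv=cv2.cvtColor(f["img"],cv2.COLOR_BGR2HSV).reshape(-1,3).astype(int); am=(hsv[:,1]>130)&(hsv[:,2]>60)
    b=(f["range_z"].ravel()>0)&(abs(l)<32)&(z>40); pl=s[b&~am&(z<66)&(s>40)&(s<75)&(l>-20)]; fl=s[b&am&(z<88)&(s>40)&(s<200)]
    c=lambda q: np.percentile(q,[1,50,99]).round(1) if len(q)>5 else len(q)
    print("plate",c(pl),"flask",c(fl),len(fl)); return f
E
python3 - <<'E'
from h import *
p=np.array([.516,-.1662,.0695]); gap(p)
for d in(.02,.04,.06,.064):
    env.line_to(p+U*d,max_speed=.06); s=say(d)
np.save("p.npy",p)
f=gap(np.array(s["ee_pos"])); cv2.imwrite("pics/g2.png",cv2.resize(f["img"][120:250,220:400],None,fx=4,fy=4,interpolation=cv2.INTER_CUBIC))
E
```

```text
plate [40.6 53.1 58.6] flask [126.8 143.2 175.3] 512
0.02 4.99 tcp [ 0.5375 -0.1624  0.0697] F [2.19 2.8  2.8 ] T [ 0.387 -0.355 -0.096] op 0.0137 g 40.0 q6 -0.3
0.04 5.47 tcp [ 0.5559 -0.1591  0.0697] F [1.97 3.54 4.35] T [ 0.429 -0.29  -0.113] op 0.014 g 40.0 q6 -0.28
0.06 5.96 tcp [ 0.5755 -0.1557  0.0697] F [0.71 2.03 4.85] T [ 0.377 -0.184 -0.059] op 0.0138 g 40.0 q6 -0.27
0.064 6.21 tcp [ 0.5788 -0.1551  0.0697] F [-0.16  1.3   6.12] T [ 0.29   0.067 -0.14 ] op 0.0137 g 40.0 q6 -0.26
plate [40.5 53.3 64.6] flask [ 63.3  80.9 111.6] 483
```

View pics/g2.png

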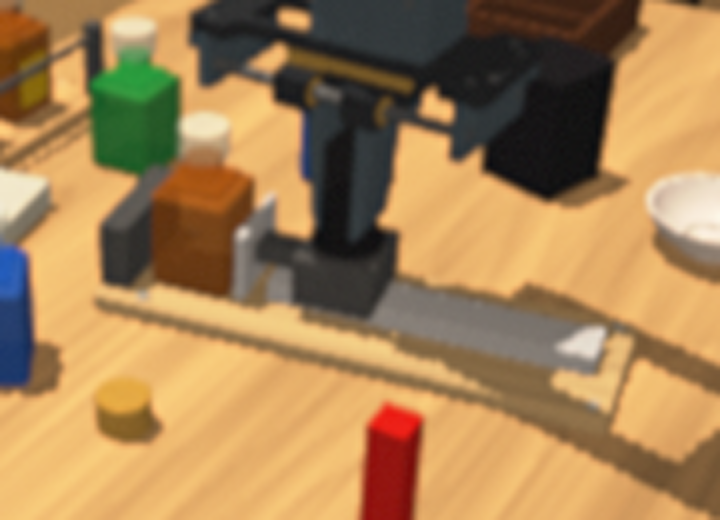

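The side view shows the plate at crop (255,245), only a few mm from the flask's face at crop (235,245). I creep the rest in 0.5 mm steps, watching the force along the rail and the flask's image position.

```bash
cat > creep.py <<'E'
import sys
from h import *
def Fs():
    q=[]
    for _ in range(6): env.dwell(.01); q.append(status.read_state()["ft_force"])
    return np.mean(q,0)@U, np.std(np.array(q)@U)
def flask():
    f,R,t=grab("side"); hsv=cv2.cvtColor(f["img"],cv2.COLOR_BGR2HSV)[150:200,250:290].astype(int)
    m=((hsv[...,1]>130)&(hsv[...,0]<14)&(hsv[...,2]>50)).astype(float)
    lum=cv2.cvtColor(f["img"],cv2.COLOR_BGR2GRAY)[:,:].astype(float)
    prof=lum[170:186,254:290].mean(0)
    return f,prof,m
def run(d0,d1,step=.0005):
    p=np.load("p.npy"); ref=None
    for d in np.arange(d0,d1+1e-9,step):
        env.line_to(p+U*d,max_speed=.01); F,sd=Fs(); f,prof,m=flask(); s=status.read_state()
        # left edge of the flask = subpixel from first image of the stopper+left body
        g=cv2.cvtColor(f["img"],cv2.COLOR_BGR2GRAY).astype(np.float32)[145:172,255:284]
        if ref is None: ref=g
        sh=cv2.phaseCorrelate(ref,g,cv2.createHanningWindow(g.shape[::-1],cv2.CV_32F))[0]
        print(round(d*1000,2),"s_tcp",round((np.array(s["ee_pos"])-p)@U*1000,2),"F",F.round(2),sd.round(2),"shift",np.round(sh,2),"t",round(s["time_s"],2))
    np.save("d.npy",d); return f
if __name__=="__main__":
    f=run(float(sys.argv[1]),float(sys.argv[2])); cv2.imwrite(sys.argv[3],cv2.resize(f["img"][140:210,245:335],None,fx=8,fy=8,interpolation=cv2.INTER_CUBIC))
E
python3 creep.py .0645 .0695 pics/g3.png
```

```text
64.5 s_tcp 63.84 F -1.53 0.73 shift [0.  0.5] t 6.61
65.0 s_tcp 64.11 F -2.06 0.65 shift [-0.02  0.49] t 6.96
65.5 s_tcp 64.52 F -2.1 0.27 shift [-0.11  0.63] t 7.31
66.0 s_tcp 64.98 F -2.47 0.43 shift [0.2  0.52] t 7.66
66.5 s_tcp 65.5 F -2.26 0.59 shift [0.01 0.53] t 8.01
67.0 s_tcp 65.98 F -1.97 0.33 shift [-0.03  0.63] t 8.36
67.5 s_tcp 66.48 F -2.41 0.33 shift [0.16 0.47] t 8.71
68.0 s_tcp 67.01 F -2.19 0.34 shift [-0.01  0.64] t 9.06
68.5 s_tcp 67.51 F -2.32 0.37 shift [0.13 0.55] t 9.41
69.0 s_tcp 67.98 F -1.86 0.4 shift [-0.01  0.7 ] t 9.76
69.5 s_tcp 68.22 F -3.17 0.36 shift [0.11 0.74] t 10.11
```

View pics/g3.png

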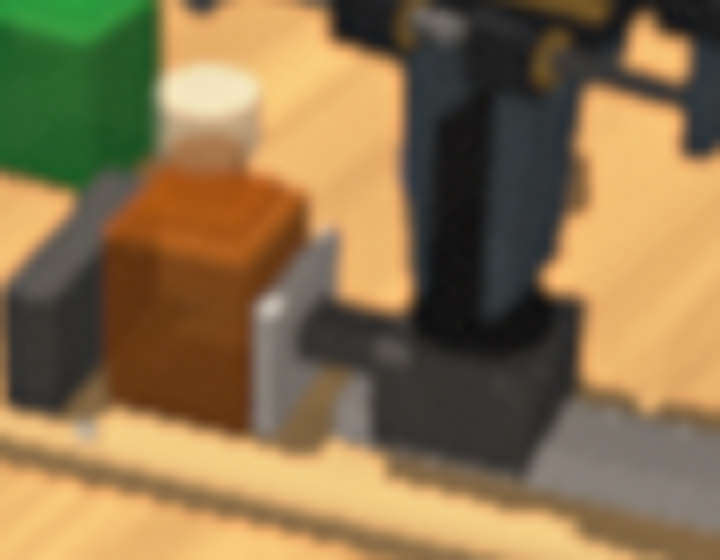

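At crop (258,350) the plate appears to touch the flask's face, and the force has just risen to −3.2 N with the TCP lagging. Two more steps should confirm contact.

```bash
python3 creep.py .070 .0705 pics/g4.png
```

```text
70.0 s_tcp 68.47 F -3.39 0.74 shift [-0.   0.5] t 10.46
70.5 s_tcp 68.93 F -3.64 0.25 shift [0.03 0.35] t 10.81
```

Contact is confirmed: about 1.2 N of extra force, sustained. Now I turn the knob clockwise.

Run:
```python
from h import *
p=np.load("p.npy")+U*float(np.load("d.npy"))
for a in [15,30,45,60,70,76,79,81,83]:
    env.goto(p,down(-1-a)); s=say(a); print("   s",round((np.array(s["ee_pos"])-p)@U*1000,2),"yaw",np.round(np.degrees(np.arctan2(*Ro.from_rotvec(s["ee_rot"]).as_matrix()[[1,0],1])),2))
    if abs(s["torque"][2])>.9: break
```

```text
15 11.17 tcp [ 0.5839 -0.1541  0.0697] F [-3.69  1.17  8.65] T [ 0.097  0.554 -0.077] op 0.0141 g 40.0 q6 0.0
   s -1.56 yaw -16.0
30 11.53 tcp [ 0.5839 -0.1542  0.0697] F [-3.15  1.71  7.43] T [ 0.118  0.546 -0.104] op 0.0137 g 40.0 q6 0.27
   s -1.49 yaw -31.01
45 11.88 tcp [ 0.5839 -0.1541  0.0697] F [-4.64  1.03  7.02] T [ 0.171  0.571 -0.162] op 0.014 g 40.0 q6 0.53
   s -1.5 yaw -46.01
60 12.24 tcp [ 0.5839 -0.1541  0.0697] F [-3.87  1.23  8.16] T [ 0.224  0.63  -0.094] op 0.0139 g 40.0 q6 0.79
   s -1.49 yaw -61.0
70 12.53 tcp [ 0.584  -0.1541  0.0697] F [-4.36  1.72  7.51] T [ 0.264  0.638 -0.075] op 0.0137 g 40.0 q6 0.96
   s -1.47 yaw -71.01
76 12.78 tcp [ 0.5839 -0.154   0.0697] F [-3.66  1.61  7.82] T [ 0.208  0.736 -0.009] op 0.0136 g 40.0 q6 1.07
   s -1.52 yaw -77.01
79 13.03 tcp [ 0.5839 -0.154   0.0697] F [-4.71  1.61  7.84] T [ 0.238  0.658 -0.138] op 0.0137 g 40.0 q6 1.12
   s -1.52 yaw -79.99
81 13.28 tcp [ 0.5839 -0.1541  0.0697] F [-3.48  1.22  8.08] T [0.382 0.606 0.968] op 0.0139 g 40.1 q6 1.15
   s -1.53 yaw -81.77
```

The end stop is reached at yaw ≈ −80°: torque jumps to about 1 N m, and the bar lies along the 10° rail. I ease off, release, retreat and check.

Run:
```python
from meas import *
s=status.read_state(); p=np.array(s["ee_pos"]); o=down(-80.5)
env.goto(p,o); say("eased")
env.move_gripper(.045); say("open")
env.line_to(p+[0,0,.09],max_speed=.1); say("up")
env.goto([.30,-.42,.25],down(-80)); say("away")
F={n:grab(n) for n in("top","side")}; meas(F)
a=F["top"][0]["img"][140:295,245:345]; b=F["side"][0]["img"][140:230,235:390]
a=cv2.resize(a,None,fx=3.5,fy=3.5,interpolation=cv2.INTER_CUBIC);b=cv2.resize(b,None,fx=2.8,fy=2.8,interpolation=cv2.INTER_CUBIC)
c=np.zeros((a.shape[0],a.shape[1]+b.shape[1],3),np.uint8);c[:,:a.shape[1]]=a;c[:b.shape[0],a.shape[1]:]=b
cv2.imwrite("pics/end.png",c); print(c.shape)
```

```text
eased 13.53 tcp [ 0.5838 -0.154   0.0698] F [-0.7   1.68  3.89] T [0.386 0.12  0.443] op 0.0139 g 40.0 q6 1.13
open 14.18 tcp [ 0.5839 -0.1541  0.0697] F [-0.01  0.45 -1.09] T [-0.003 -0.026  0.024] op 0.0452 g 0.0 q6 1.13
up 15.23 tcp [ 0.5834 -0.1539  0.159 ] F [ 0.3   0.79 -0.07] T [-0.009  0.021  0.017] op 0.0447 g 0.0 q6 1.13
away 16.72 tcp [ 0.3007 -0.4196  0.2496] F [-0.97 -0.73 -0.8 ] T [0.059 0.024 0.012] op 0.0453 g 0.0 q6 0.42
== top
base c [ 575.  -158.1] size [321.6 103.1] long dir deg 10.2 n 3167 z med/max 0.0113 0.0168
rail c [ 535.2 -165.5] size [209.7  38.1] long dir deg 10.1 n 676 z med/max 0.0252 0.0327
rail line [ 0.9822  0.1877  0.493  -0.1708]
bar c [ 580.5 -155.7] size [38.6 13.9] long dir deg 9.8 n 119 z med/max 0.0938 0.0975
disc c [ 581.1 -153.8] size [42.9 35.9] long dir deg 89.4 n 153 z med/max 0.0633 0.0693
plate c [ 626.9 -149.2] size [32.4 53.2] long dir deg -74.7 n 50 z med/max 0.0603 0.0638
flask c [ 668.  -136.3] size [50.1 49.2] long dir deg 9.5 n 350 z med/max 0.0773 0.1155
flasktop c [ 668.3 -134.4] size [40.3 41.5] long dir deg -73.5 n 100 z med/max 0.0821 0.1155
flask z pct [0.0634 0.0773 0.0837]
== side
base c [ 566.7 -155.8] size [309.5 104.4] long dir deg 9.9 n 1844 z med/max 0.0117 0.017
rail c [ 534.  -155.9] size [214.7  35.1] long dir deg 13.1 n 600 z med/max 0.0253 0.0338
rail line [ 0.9785  0.2061  0.4963 -0.1579]
bar c [ 579.7 -151.2] size [42.2 14.2] long dir deg 10.3 n 114 z med/max 0.0927 0.0959
disc c [ 576.4 -141.3] size [41.7 21.3] long dir deg 17.4 n 119 z med/max 0.0636 0.0699
plate c [ 636.7 -138.3] size [ 5.  48.3] long dir deg -80.2 n 59 z med/max 0.0575 0.0624
flask c [ 638.2 -138.9] size [169.2  50.8] long dir deg 16.6 n 529 z med/max 0.0741 0.1075
flasktop c [ 619.9 -138.8] size [124.8  36.9] long dir deg 5.0 n 152 z med/max 0.084 0.1075
flask z pct [0.044  0.0741 0.0951]
(542, 784, 3)
```

View pics/end.png

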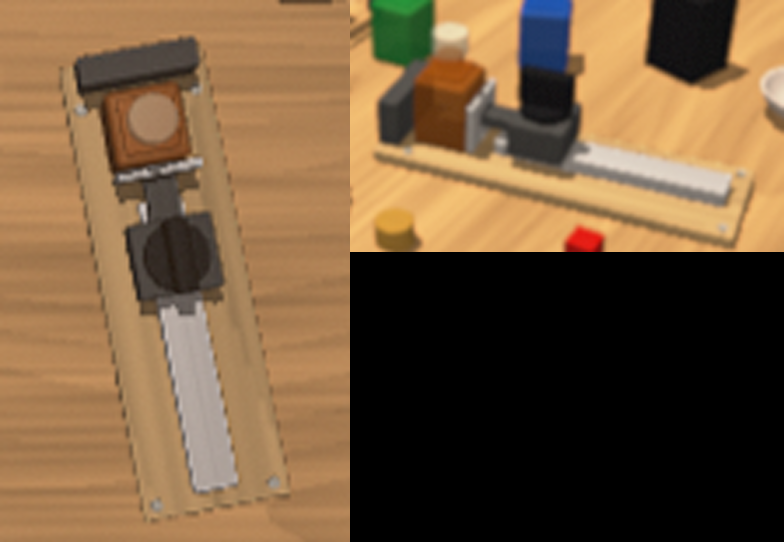

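The final picture shows the plate against the flask's face at crop (160,165). The knob bar lies along the rail at crop (177,255), measured at 9.8–10.3° against the rail's 10°, and the flask stands upright.

```bash
python3 -c "
from h import *
print(finish_job())"
```

```text
the job is handed in; nothing more can be done
None
```

The job is handed in: the stop on the flask's jig rests against the flask, its knob is turned clockwise to the end of travel (locked), and the flask stands upright, with about 17 s of the 35 s used.

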